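# Pack the dye bottles into their can and put the cover on

## Task

Pack the two dye bottles that stand loose on the bench into the round steel can beside the five of the same size already in it, so that all seven stand upright on its floor, one in the middle and six round it. Then put the cover on the can, mouth down and sitting level on the rim all round. Set the bottles and the cover down rather than dropping them, and leave the other things on the bench where they are.

Things in the scene. Friction and masses are not known exactly. Their poses are not given: they have to be found in the camera images.
- can: round open steel can, fixed to the bench, upright: inner diameter 144 mm, wall 3 mm, rim 70 mm and inner floor 3 mm above the bench; two wire handles low outside, to 92 mm from its axis. Origin: centre of its underside on the bench, z up; its yaw tells nothing. It takes seven 46 mm bottles in one layer with 6 mm to spare across; their caps then reach 109 mm above the bench.
- bottle1_mid (a point): dye bottle, upright, 46 mm in diameter, 106 mm high: rounded bottom edge, straight body to 58 mm, shoulder to 72 mm, then a black brush cap 18 mm in diameter, 34 mm high; about 120 g. This point: on its axis half-way up, 53 mm above its underside; z up. In the can by the wall at the start: these five take five of the outer six places; the middle and one outer place are empty. Slides if pushed.
- bottle2_mid (a point): dye bottle, upright, 46 mm in diameter, 106 mm high: rounded bottom edge, straight body to 58 mm, shoulder to 72 mm, then a black brush cap 18 mm in diameter, 34 mm high; about 120 g. This point: on its axis half-way up, 53 mm above its underside; z up. In the can by the wall at the start: these five take five of the outer six places; the middle and one outer place are empty. Slides if pushed.
- bottle3_mid (a point): dye bottle, upright, 46 mm in diameter, 106 mm high: rounded bottom edge, straight body to 58 mm, shoulder to 72 mm, then a black brush cap 18 mm in diameter, 34 mm high; about 120 g. This point: on its axis half-way up, 53 mm above its underside; z up. In the can by the wall at the start: these five take five of the outer six places; the middle and one outer place are empty. Slides if pushed.
- bottle4_mid (a point): dye bottle, upright, 46 mm in diameter, 106 mm high: rounded bottom edge, straight body to 58 mm, shoulder to 72 mm, then a black brush cap 18 mm in diameter, 34 mm high; about 120 g. This point: on its axis half-way up, 53 mm above its underside; z up. In the can by the wall at the start: these five take five of the outer six places; the middle and one outer place are empty. Slides if pushed.
- bottle5_mid (a point): dye bottle, upright, 46 mm in diameter, 106 mm high: rounded bottom edge, straight body to 58 mm, shoulder to 72 mm, then a black brush cap 18 mm in diameter, 34 mm high; about 120 g. This point: on its axis half-way up, 53 mm above its underside; z up. In the can by the wall at the start: these five take five of the outer six places; the middle and one outer place are empty. Slides if pushed.
- bottle6_mid (a point): dye bottle, upright, 46 mm in diameter, 106 mm high: rounded bottom edge, straight body to 58 mm, shoulder to 72 mm, then a black brush cap 18 mm in diameter, 34 mm high; about 120 g. This point: on its axis half-way up, 53 mm above its underside; z up. Loose on the bench at the start.
- bottle7_mid (a point): dye bottle, upright, 46 mm in diameter, 106 mm high: rounded bottom edge, straight body to 58 mm, shoulder to 72 mm, then a black brush cap 18 mm in diameter, 34 mm high; about 120 g. This point: on its axis half-way up, 53 mm above its underside; z up. Loose on the bench at the start.
- cover_knob (a point): centre of the black knob of the can's deep steel cover: upright cylinder 28 mm in diameter, 25 mm high, on a 16 mm neck; z up. The cover stands mouth down on the bench at the start, 161 mm across the mouth; top plate 57 mm, knob 68 to 93 mm, this point 80.5 mm above its lower edge. About 280 g.
- cover_seat (a point): point on the cover's axis 8 mm above its lower edge, level with the inner shoulder that sits on the can's rim; z up. Below it hangs a skirt 8 mm deep, 156 mm inside, that goes outside the can's 150 mm rim. Seated, this point is 70 mm above the bench on the can's axis. Inside, the cover is 47 mm high above the shoulder, so it clears the caps.
- cover: the same cover; origin at the centre of its mouth (lower edge), z up.
- bottle6: the bottle of point bottle6_mid; origin at the centre of its underside, z up.
- bottle7: the bottle of point bottle7_mid; origin at the centre of its underside, z up.
- small_bottle: bystander: smaller bottle of the same shape, 32 mm in diameter, 78 mm high; origin at the centre of its underside. Stays where it is.
- refill_bottle: bystander: larger bottle of the same shape, 64 mm in diameter, 138 mm high; origin at the centre of its underside. Stays where it is.
- polish_tin: bystander: flat round shoe-polish tin, 79 mm in diameter, 26 mm high; origin at the centre of its underside.
- shoe_brush: bystander: wooden shoe brush lying bristles down, 165 by 50 mm, 52 mm high; long along its x; origin at the centre of its underside.
- padlock: bystander: brass padlock lying flat, 42 by 50 mm, 22 mm high, its shackle to +x up to 55 mm from the origin; origin at the underside of its body's centre.
- hammer: bystander: hammer lying flat, 260 mm long along its x, head to +x.
Mind the look-alikes: they are no part of the job. Leave any green or pink look-alike of the part that bears bottle4_mid alone.

How it is judged:
By the outcome, as a careful person would: the job done as asked, in the order asked, and still so for the second after the job is handed in, with the robot touching nothing.
It also fails if it takes over 69 s, if anything falls off the work surface, if the arm or the gripper's body presses on something with over 40 N, if the wrist force passes 120 N, or if a joint passes its speed limit or range.

## Robot

A 6-joint arm with a two-finger parallel gripper is mounted at the origin on the work surface. World frame = base frame: x ahead of the robot, y to its left, z up, the work surface at z = 0. Lengths are in m, angles in rad, forces in N, time in s.
With the tool pointing down it reaches from about 0.3 to 0.85 m from the base axis. Payload 4.2 kg.
Tool frame: the origin (TCP) lies on the mounting face of the last link; the fingertips stand 191 mm ahead of it and the grasp point (between the pads) lies 172 mm ahead of it; z points along the fingers, y is the line along which they close (so a half turn about z gives the same grasp; the last joint's range is limited). The gripper opens to 91 mm and grips with 3 to 60 N. Pads are 32 mm wide; open, the fingers measure 118 mm over their backs; the gripper's body (76 mm by 178 mm) begins 60 mm behind the grasp point.
Start: joints at [-1.239, 0.32, 1.565, -0, 1.257, -0.02], TCP at [0.198, -0.54, 0.405] pointing down, gripper open.
Joint ranges: [-3.11, 3.11], [-0.84, 2.01], [0.21, 2.61], [-1.34, 4.49], [0.05, 2.63], [-2.56, 2.56]. Speed limits (rad/s): [2.57, 2.57, 3.14, 3.14, 3.14, 3.14].

## Interface

Orientations are given as [roll, pitch, yaw] about the fixed x, y, z axes, in that order (R = Rz(yaw) Ry(pitch) Rx(roll)).
In Python, from plant import monitor, optics, ticket gives the robot as it stands. The module is installed in compiled form; this text tells all that it offers.
- The arm moves only by the tool step_arm, never from a script. Its argument "plan" is a list that holds one entry, the list of rows, each a list of 5 numbers: the opening, from -1 (shut) to 1 (fully open), then the shift along the tool's x, y, z in m, then the turn about the tool's z in rad. In form: [[[claw, x, y, z, roll], ...]]. A call has 1 to 8 rows; each row shifts and turns the commanded pose from where the row before left it, along the tool's axes as they then stand; what a row does not reach is not made up. A row lasts 1/10 s, in which the tool goes at most 50 mm and 8.59 degrees, less where a joint would pass 70% of its speed; a pose out of reach is approached as far as the arm can. A call with a gripper value outside its range is refused whole. The fingers move at their own pace and stop on an object; the grip force is fixed at half the most. Time passes only in rows, so rows that do not move let the fingers close. It gives the time, the measured TCP pose, the force, the opening and the grip force at its end, in the units of the state.
- monitor.get_obs(): the state, without advancing time (a new reading comes with each control period).
- optics.grab_frame(name): name is "side" or "top" or "wrist"; returns the picture (480x640x3 uint8, red, green, blue); there is no depth.
- optics.get_calibration(name): a dict with "K" (3x3 intrinsics, pixels), "extrinsics" (4x4, takes a point from camera to world coordinates). Camera axes: x right, y down, z forward; pixel columns grow to the right and rows downward; lengths in m; the calibration is good to about 2 mm. A picture is of the moment at which its call begins: read the wrist's pose just before it. get_calibration takes no time and is no camera call; for the wrist camera it gives the pose at the moment of the call.
- ticket.sign_off(): hands the job in; it is judged then, once.
The state is a dict: "time": time; "qpos": joint angles; "joint_velocities": joint speeds; "effort": joint torques, N m; "tool_pos": TCP position; "eef_rot": TCP orientation; "force": force on the tool from outside, world axes, zero at the start; "wrist_torque": the same for the moment, N m; "finger_gap": finger opening in m; "finger_force": force on a finger pad.
Only numpy, scipy, OpenCV 4.12 (cv2) and the standard library are available. Lean on these libraries where they do the work, as an engineer would, in place of code of your own. Each camera call takes 0.05 s, during which the arm holds its last target. There are 200 camera calls.

## Working session

There is one attempt and no reset: what is moved stays moved. The work goes in short steps, Python scripts to look and compute and a tool call to move; the robot and the scene stay as the last step left them, time stands still between calls to the robot, and variables do not carry over. Pictures are saved under pics/ and viewed, at most 10 in all, crops included, and the job is handed in when it is done.

Besides the shell and the picture viewer there is one more tool, called after "Emit:" by a JSON object that holds its "name" and its "arguments", one argument or row to a line. step_arm: Moves the arm, as the interface text tells. Its arguments: {"type":"object","properties":{"plan":{"type":"array","items":{"type":"array","items":{"type":"array","items":{"type":"number"}}}}},"required":["plan"]}

```bash
mkdir -p pics; cat > h.py <<'E'
import numpy as np, cv2
from plant import monitor, optics, ticket
def snap(n,f,crop=None,scale=1):
    im=optics.grab_frame(n)[:,:,::-1]
    cv2.imwrite('pics/raw_'+f,im)
    if crop: x0,y0,x1,y1=crop; im=im[y0:y1,x0:x1]
    if scale!=1: im=cv2.resize(im,None,fx=scale,fy=scale,interpolation=cv2.INTER_CUBIC)
    cv2.imwrite('pics/'+f,im)
def ray(c,uv,z,cal=None):
    cal=cal or optics.get_calibration(c); K=np.array(cal['K']);E=np.array(cal['extrinsics'])
    d=E[:3,:3]@np.linalg.solve(K,[uv[0],uv[1],1]); o=E[:3,3]
    return o+d*(z-o[2])/d[2]
def proj(c,p,cal=None):
    cal=cal or optics.get_calibration(c); K=np.array(cal['K']);E=np.array(cal['extrinsics'])
    q=K@(E[:3,:3].T@(np.array(p)-E[:3,3])); return q[:2]/q[2]
E
python3 - <<'E'
from h import *
snap('top','t0.png'); snap('side','s0.png')
o=monitor.get_obs()
for k in o: print(k,np.round(o[k],4))
for c in ('top','side','wrist'):
    k=optics.get_calibration(c);print(c,np.round(k['K'],1).tolist(),np.round(k['extrinsics'],3).tolist())
E
```

```text
time 0.1
qpos [-1.239   0.3202  1.5655 -0.      1.2574 -0.02  ]
joint_velocities [-0.0017 -0.0015 -0.0029 -0.0012  0.0003  0.002 ]
effort [-1.00000e-03 -4.13339e+01 -2.32512e+01  7.28000e-02  4.22000e-02
 -1.00000e-04]
tool_pos [ 0.1981 -0.5397  0.404 ]
eef_rot [-3.14   -0.      0.3518]
force [ 0.2889 -0.3895  0.0414]
wrist_torque [ 0.0144 -0.0076  0.032 ]
finger_force 0.0
finger_gap 0.0914
top [[572.4, 0.0, 311.1], [0.0, 572.4, 244.2], [0.0, 0.0, 1.0]] [[-0.0, -0.996, 0.095, 0.456], [-1.0, 0.001, 0.011, -0.011], [-0.011, -0.095, -0.995, 1.449], [0.0, 0.0, 0.0, 1.0]]
side [[547.0, 0.0, 321.8], [0.0, 547.0, 240.3], [0.0, 0.0, 1.0]] [[0.956, -0.219, 0.194, 0.371], [-0.292, -0.675, 0.678, -0.787], [-0.018, -0.705, -0.709, 0.873], [0.0, 0.0, 0.0, 1.0]]
wrist [[414.7, 0.0, 318.0], [0.0, 414.7, 237.3], [0.0, 0.0, 1.0]] [[0.346, -0.896, -0.277, 0.276], [-0.938, -0.331, -0.101, -0.512], [-0.001, 0.295, -0.956, 0.384], [0.0, 0.0, 0.0, 1.0]]
```

View pics/t0.png

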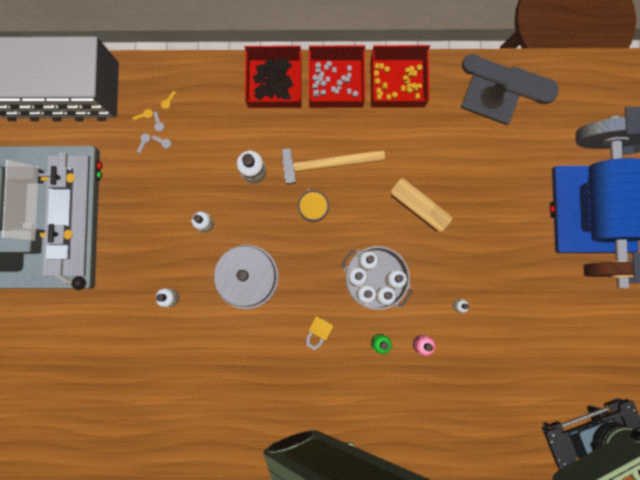

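View pics/s0.png

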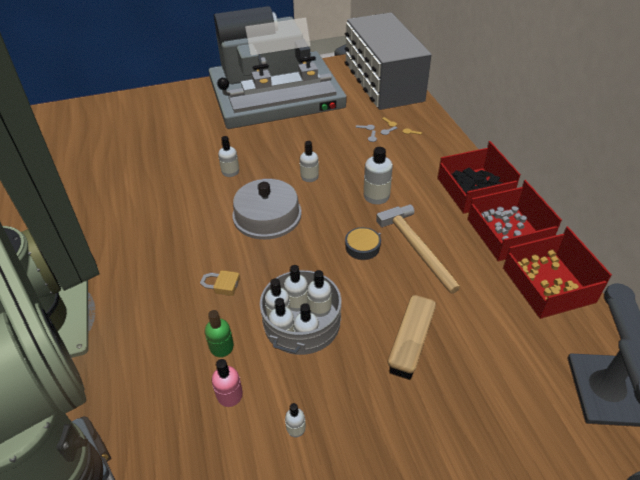

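The side picture shows the covered layout. In the top picture, the candidates for loose 46 mm white bottles are at (202,221) and (167,298). The look-alikes are the refill bottle (250,165, too large), the small bottle (461,306), the green one (381,344) and the pink one (425,346). I choose the first two. The cover is at (246,276) and the can at (378,278). Next I check this in one close crop.

```bash
python3 - <<'E'
from h import *
im=cv2.imread('pics/raw_t0.png')
a=cv2.resize(im[200:320,145:225],None,fx=5,fy=5,interpolation=cv2.INTER_CUBIC)
b=cv2.resize(im[235:315,340:420],None,fx=5,fy=5,interpolation=cv2.INTER_CUBIC)
c=np.zeros((600,800,3),np.uint8);c[:,:400]=a;c[:400,400:]=b
cv2.imwrite('pics/c0.png',c)
for n,uv,z in (('b6',(201,217),.106),('b7',(163,296),.106),('cover',(243,275),.093),('can',(378,277.5),.07),('refill',(250,160),.138)):print(n,ray('top',uv,z).round(4))
E
```

```text
b6 [0.6487 0.2652 0.106 ]
b7 [0.462  0.3511 0.106 ]
cover [0.5117 0.1655 0.093 ]
can [ 0.5064 -0.1566  0.07  ]
refill [0.7784 0.1463 0.138 ]
```

View pics/c0.png

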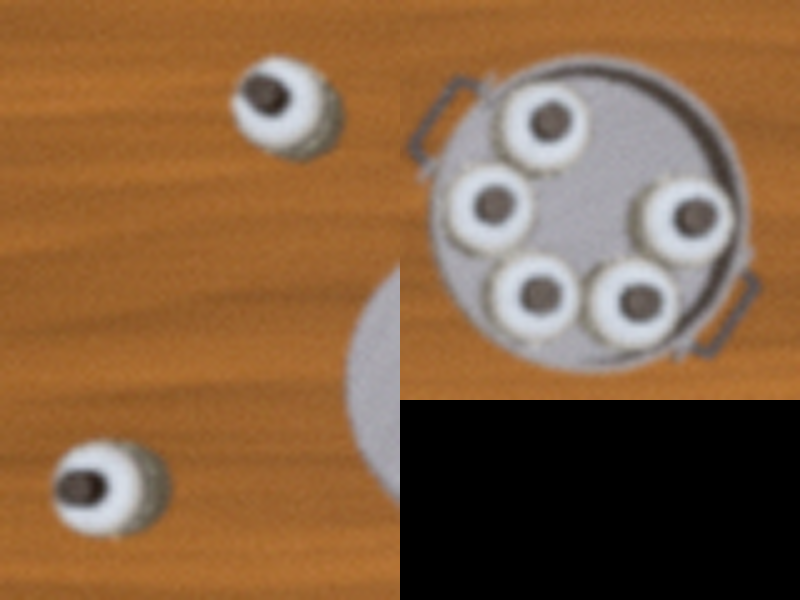

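```bash
python3 - <<'E'
from h import *
for n,uv in (('b6',(196.4,217.8)),('b7',(159.6,297.6))):print(n,ray('top',uv,.106).round(4))
c=ray('top',(378,277.6),.07);print('can',c.round(4))
for uv in ((370,259.4),(358.8,276),(368,294.2),(388,295.4),(398.8,278.2)):
    p=ray('top',uv,.104);d=p-c;print(p.round(4),np.hypot(*d[:2]).round(4),np.degrees(np.arctan2(d[1],d[0])).round(1))
E
```

```text
b6 [0.6468 0.2761 0.106 ]
b7 [0.4583 0.359  0.106 ]
can [ 0.5062 -0.1566  0.07  ]
[ 0.5477 -0.1347  0.104 ] 0.047 27.8
[ 0.5087 -0.108   0.104 ] 0.0486 87.0
[ 0.4662 -0.1292  0.104 ] 0.0485 145.6
[ 0.4634 -0.1759  0.104 ] 0.047 -155.7
[ 0.5035 -0.2017  0.104 ] 0.0452 -93.4
```

Emit:
{"name": "step_arm", "arguments": {
  "plan": [
    [[1, 0.037, -0.0322, 0, 0], [1, 0.037, -0.0322, 0, 0], [1, 0.037, -0.0322, 0, 0], [1, 0.037, -0.0322, 0, 0], [1, 0.037, -0.0322, 0, 0], [1, 0.037, -0.0322, 0, 0], [1, 0.037, -0.0322, 0, 0], [1, 0.037, -0.0322, 0, 0]]
  ]
}}

```text
time: 0.9
tool_pos: [0.3876, -0.1941, 0.4046]
eef_rot: [3.142, 0.0, 0.351]
force: [1.4, -1.1, -0.4]
finger_gap: 0.0914
finger_force: 0.0
```

Emit:
{"name": "step_arm", "arguments": {
  "plan": [
    [[1, 0.037, -0.0322, 0, 0], [1, 0.037, -0.0322, 0, 0], [1, 0.037, -0.0322, 0, 0], [1, 0.037, -0.0322, 0, 0], [1, 0.037, -0.0322, 0, 0], [1, 0.037, -0.0322, 0, 0], [1, 0.037, -0.0322, 0, 0], [1, 0.037, -0.0322, 0, 0]]
  ]
}}

```text
time: 1.7
tool_pos: [0.5769, 0.1499, 0.4043]
eef_rot: [3.141, 0.001, 0.352]
force: [0.1, -0.2, 0.5]
finger_gap: 0.0911
finger_force: 0.0
```

Emit:
{"name": "step_arm", "arguments": {
  "plan": [
    [[1, 0.037, -0.0322, 0, 0], [1, 0.037, -0.0322, 0, 0], [1, 0.037, -0.0322, 0, 0], [1, 0, 0, 0, -0.128], [1, 0, 0, 0, -0.128], [1, 0, 0, 0, -0.128], [1, 0, 0, 0, -0.128], [1, 0, 0, 0, -0.128]]
  ]
}}

```text
time: 2.5
tool_pos: [0.6473, 0.2769, 0.4039]
eef_rot: [-3.141, 0.001, 0.997]
force: [0.0, -0.1, 0.4]
finger_gap: 0.0913
finger_force: 0.0
```

```bash
cat >> h.py <<'E'
def shift(x,y,z,yaw,o=None):
    "tool shift to grasp point x,y,z: dx,dy,dz in present axes, then turn"
    o=o or monitor.get_obs(); p=o['tool_pos']; a=o['eef_rot'][2]
    d=np.array([x,y,z+.172])-p; c,s=np.cos(a),np.sin(a)
    return np.round([d[0]*c+d[1]*s, d[0]*s-d[1]*c, -d[2], (a-yaw+np.pi)%(2*np.pi)-np.pi],4)
E
python3 - <<'E'
from h import *
cal=optics.get_calibration('wrist')
snap('wrist','w1.png')
print(proj('wrist',(.6468,.2761,.106),cal))
E
```

```text
[318.27472558 234.05658506]
```

View pics/w1.png

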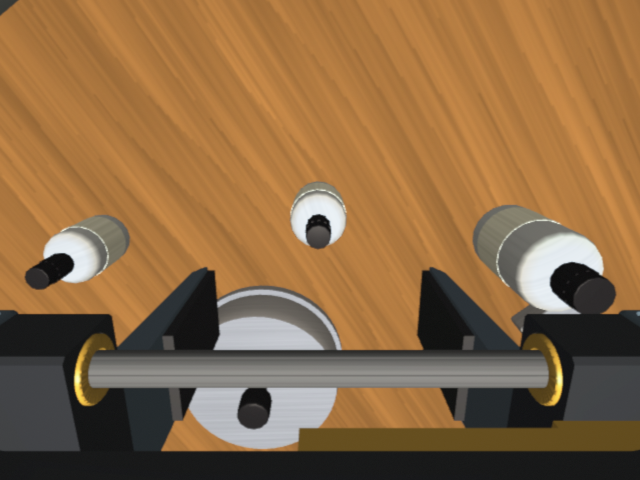

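The wrist picture shows bottle6's cap top at (318,236), bottle7's at (39,278), the cover's knob top at (255,413), and the refill bottle at right (593,294).

```bash
python3 - <<'E'
from h import *
for n,uv,z in (('b6',(318,236),.106),('b7',(39,278),.106),('cover',(255,413),.093)):print(n,ray('wrist',uv,z).round(4))
p=ray('wrist',(318,236),.106);print(shift(p[0],p[1],.095,.997))
E
```

```text
b6 [0.6458 0.275  0.106 ]
b7 [0.4585 0.3569 0.106 ]
cover [0.5145 0.1685 0.093 ]
[-0.0023 -0.0002  0.1369  0.0034]
```

Emit:
{"name": "step_arm", "arguments": {
  "plan": [
    [[1, -0.0023, 0, 0.035, 0], [1, 0, 0, 0.04, 0], [1, 0, 0, 0.04, 0], [1, 0, 0, 0.022, 0], [-1, 0, 0, 0, 0], [-1, 0, 0, 0, 0], [-1, 0, 0, 0, 0], [-1, 0, 0, 0, 0]]
  ]
}}

```text
time: 3.35
tool_pos: [0.6465, 0.275, 0.2699]
eef_rot: [3.139, -0.003, 0.991]
force: [0.0, -0.2, -0.2]
finger_gap: 0.0624
finger_force: 0.0
```

Emit:
{"name": "step_arm", "arguments": {
  "plan": [
    [[-1, 0, 0, 0, 0], [-1, 0, 0, 0, 0], [-1, 0, 0, 0, 0]]
  ]
}}

```text
time: 3.65
tool_pos: [0.646, 0.2748, 0.2681]
eef_rot: [3.141, -0.0, 0.992]
force: [0.4, 0.1, -0.1]
finger_gap: 0.038
finger_force: 0.0
```

Emit:
{"name": "step_arm", "arguments": {
  "plan": [
    [[-1, 0, 0, 0, 0], [-1, 0, 0, 0, 0], [-1, 0, 0, 0, 0], [-1, 0, 0, 0, 0], [-1, 0, 0, -0.02, 0], [-1, 0, 0, -0.045, 0], [-1, 0, 0, -0.045, 0], [-1, 0, 0, -0.045, 0]]
  ]
}}

```text
time: 4.45
tool_pos: [0.6458, 0.2748, 0.4238]
eef_rot: [-3.141, 0.001, 0.992]
force: [1.6, 0.3, -2.6]
finger_gap: 0.0173
finger_force: 30.0
```

```bash
python3 - <<'E'
from h import *
c=np.array([.5062,-.1566]);a=np.radians(-33)
t=c+.047*np.array([np.cos(a),np.sin(a)]);print(t,shift(t[0],t[1],.26,.99))
E
```

```text
[ 0.54561752 -0.18219803] [-0.4373  0.1662 -0.0082  0.0018]
```

Emit:
{"name": "step_arm", "arguments": {
  "plan": [
    [[-1, -0.044, 0.01, 0, 0], [-1, -0.044, 0.01, 0, 0], [-1, -0.044, 0.01, 0, 0], [-1, -0.044, 0.01, 0, 0], [-1, -0.044, 0.01, 0, 0], [-1, -0.044, 0.01, 0, 0], [-1, -0.044, 0.01, 0, 0], [-1, -0.044, 0.01, 0, 0]]
  ]
}}

```text
time: 5.25
tool_pos: [0.5193, -0.065, 0.4226]
eef_rot: [3.142, 0.0, 0.992]
force: [1.9, 0.4, -1.8]
finger_gap: 0.0175
finger_force: 30.0
```

Emit:
{"name": "step_arm", "arguments": {
  "plan": [
    [[-1, -0.044, 0.01, 0, 0], [-1, -0.044, 0.01, 0, 0], [-1, -0.044, 0.01, 0, 0], [-1, -0.044, 0.01, 0, 0], [-1, 0, 0, 0, 0]]
  ]
}}

```text
time: 5.75
tool_pos: [0.4557, -0.2367, 0.4226]
eef_rot: [3.141, 0.003, 0.986]
force: [0.5, -0.4, -0.9]
finger_gap: 0.0174
finger_force: 30.0
```

```bash
python3 - <<'E'
from h import *
cal=optics.get_calibration('wrist')
import pickle;pickle.dump(cal,open('cal2.pkl','wb'))
snap('wrist','w2.png')
print(monitor.get_obs()['tool_pos'],monitor.get_obs()['eef_rot'])
for p in ((.5062,-.1566,.07),(.5477,-.1347,.109),(.5035,-.2017,.109)):print(proj('wrist',p,cal))
E
```

```text
[ 0.45649808 -0.23472409  0.42251461] [-3.14111541e+00  1.64170088e-04  9.87055386e-01]
[315.13709552  91.69586681]
[350.02908889  20.97815998]
[347.40258469 149.21899498]
```

View pics/w2.png

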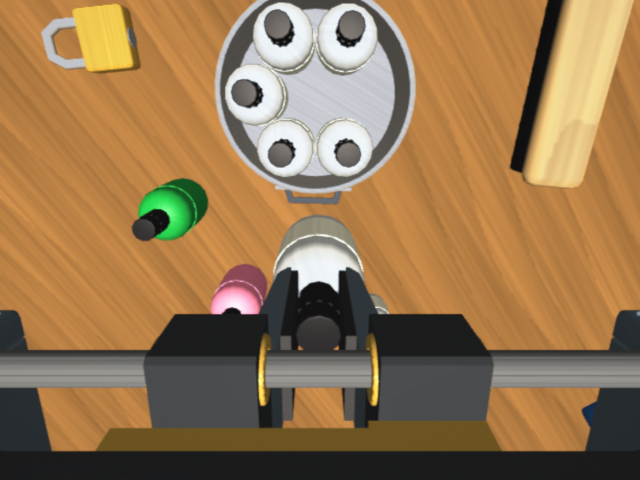

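The wrist picture shows the five cap tops at (279,25), (350,25), (245,93), (281,153) and (347,153). The can's outer rim spans columns 215 to 415 and reaches row 191 at the bottom. The free outer place is to the right, at about (385,90).

```bash
python3 - <<'E'
from h import *
import pickle;cal=pickle.load(open('cal2.pkl','rb'))
from scipy.optimize import least_squares
th=np.linspace(0,2*np.pi,180)
def f(c):
    q=np.array([proj('wrist',(c[0]+.075*np.cos(t),c[1]+.075*np.sin(t),.07),cal) for t in th])
    return [q[:,0].min()-215,q[:,0].max()-415,q[:,1].max()-191]
r=least_squares(f,[.5062,-.1566],diff_step=1e-3);c=r.x;print(c,r.fun)
for uv in ((279,25),(350,25),(245,93),(281,153),(347,153)):
    p=ray('wrist',uv,.109,cal)[:2];d=p-c;print(p.round(4),np.hypot(*d).round(4),np.degrees(np.arctan2(d[1],d[0])).round(1))
o=monitor.get_obs()
a=np.radians(-33)
for r in (.045,.047):
  t=c+r*np.array([np.cos(a),np.sin(a)]);print(t,shift(t[0],t[1],.25,np.radians(57)))
E
```

```text
[ 0.50560125 -0.15733777] [ 0.69007524 -0.69049991 -0.10697093]
[ 0.5086 -0.1117] 0.0458 86.2
[ 0.5465 -0.1367] 0.0458 26.9
[ 0.4661 -0.1328] 0.0465 148.1
[ 0.4635 -0.1784] 0.0471 -153.4
[ 0.5019 -0.2037] 0.0465 -94.6
[ 0.54334142 -0.18184653] [ 0.092   0.0433  0.0005 -0.0078]
[ 0.54501876 -0.18293581] [ 0.092   0.0453  0.0005 -0.0078]
```

Emit:
{"name": "step_arm", "arguments": {
  "plan": [
    [[-1, 0.0304, 0.0153, 0, 0], [-1, 0.0304, 0.0153, 0, 0], [-1, 0.0304, 0.0153, 0, 0], [-1, 0, 0, 0.03, 0], [-1, 0, 0, 0.03, 0], [-1, 0, 0, 0, 0], [-1, 0, 0, 0, 0]]
  ]
}}

```text
time: 6.5
tool_pos: [0.5462, -0.1806, 0.3629]
eef_rot: [-3.141, -0.0, 0.993]
force: [0.4, -0.2, -1.6]
finger_gap: 0.0176
finger_force: 30.0
```

```bash
python3 - <<'E'
from h import *
print(shift(.5451,-.1838,.0995,.987),monitor.get_obs()['force'])
cal=optics.get_calibration('wrist')
snap('wrist','w3.png',(120,0,520,400),1.5)
E
```

```text
[-0.0033  0.0008  0.0914  0.0059] [ 0.38729422 -0.23995124 -1.63265935]
```

View pics/w3.png

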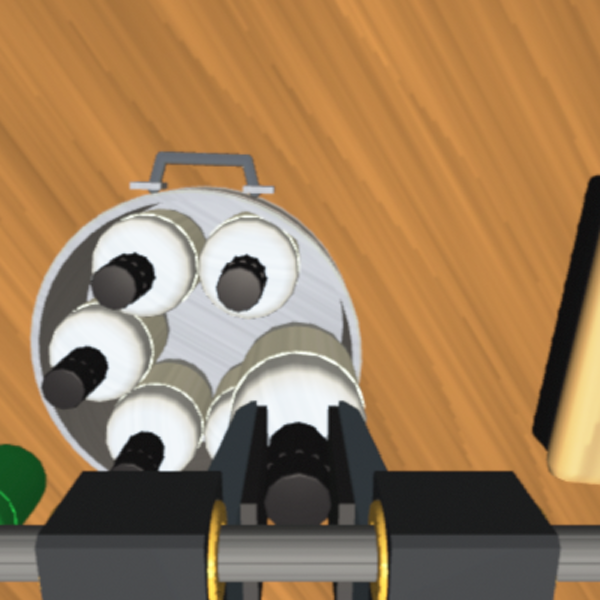

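The picture shows the held bottle above the free place (~(300,370) in the crop), with the neighbour at (250,265) just clear. The tool needs a 3 mm correction before it goes down.

Emit:
{"name": "step_arm", "arguments": {
  "plan": [
    [[-1, -0.0033, 0.0008, 0, 0], [-1, 0, 0, 0.01, 0], [-1, 0, 0, 0.01, 0], [-1, 0, 0, 0.01, 0], [-1, 0, 0, 0.01, 0], [-1, 0, 0, 0.005, 0], [-1, 0, 0, 0, 0]]
  ]
}}

```text
time: 7.25
tool_pos: [0.5445, -0.1846, 0.3165]
eef_rot: [-3.139, 0.001, 0.992]
force: [-0.3, 0.1, -0.7]
finger_gap: 0.0174
finger_force: 30.0
```

Emit:
{"name": "step_arm", "arguments": {
  "plan": [
    [[-1, 0, 0, 0.01, 0], [-1, 0, 0, 0.01, 0], [-1, 0, 0, 0.01, 0], [-1, 0, 0, 0.008, 0], [-1, 0, 0, 0.004, 0], [-1, 0, 0, 0.002, 0], [-1, 0, 0, 0, 0]]
  ]
}}

```text
time: 7.95
tool_pos: [0.5448, -0.1847, 0.2736]
eef_rot: [-3.141, 0.0, 0.992]
force: [-0.9, -0.2, -1.8]
finger_gap: 0.017
finger_force: 30.0
```

Emit:
{"name": "step_arm", "arguments": {
  "plan": [
    [[-1, 0, 0, 0.0015, 0], [-1, 0, 0, 0.001, 0], [-1, 0, 0, 0, 0], [-1, 0, 0, 0, 0]]
  ]
}}

```text
time: 8.35
tool_pos: [0.5447, -0.1847, 0.2714]
eef_rot: [3.141, 0.0, 0.992]
force: [-0.2, 0.5, -1.3]
finger_gap: 0.0174
finger_force: 30.0
```

Emit:
{"name": "step_arm", "arguments": {
  "plan": [
    [[-1, 0, 0, 0.0008, 0], [-1, 0, 0, 0, 0], [-1, 0, 0, 0, 0]]
  ]
}}

```text
time: 8.65
tool_pos: [0.5448, -0.1848, 0.2707]
eef_rot: [3.141, -0.0, 0.992]
force: [1.3, 0.0, -0.7]
finger_gap: 0.0178
finger_force: 30.0
```

Emit:
{"name": "step_arm", "arguments": {
  "plan": [
    [[-0.2, 0, 0, 0, 0], [-0.2, 0, 0, 0, 0], [-0.2, 0, 0, 0, 0], [-0.2, 0, 0, -0.02, 0], [-0.2, 0, 0, -0.035, 0], [0, 0, 0, -0.045, 0], [0, 0, 0, -0.04, 0]]
  ]
}}

```text
time: 9.35
tool_pos: [0.5446, -0.1847, 0.4123]
eef_rot: [3.141, -0.0, 0.992]
force: [0.7, 0.1, 0.3]
finger_gap: 0.045
finger_force: 0.0
```

```bash
python3 - <<'E'
from h import *
print(shift(.4585,.3569,.236,np.radians(27)))
E
```

```text
[ 0.4062 -0.3684  0.0043  0.5205]
```

Emit:
{"name": "step_arm", "arguments": {
  "plan": [
    [[1, 0.0339, -0.0307, 0, 0], [1, 0.0339, -0.0307, 0, 0], [1, 0.0339, -0.0307, 0, 0], [1, 0.0339, -0.0307, 0, 0], [1, 0.0339, -0.0307, 0, 0], [1, 0.0339, -0.0307, 0, 0], [1, 0.0339, -0.0307, 0, 0], [1, 0.0339, -0.0307, 0, 0]]
  ]
}}

```text
time: 10.15
tool_pos: [0.4869, 0.1784, 0.4106]
eef_rot: [3.141, -0.0, 0.992]
force: [0.8, -0.0, -0.8]
finger_gap: 0.0916
finger_force: 0.0
```

Emit:
{"name": "step_arm", "arguments": {
  "plan": [
    [[1, 0.0339, -0.0307, 0, 0], [1, 0.0339, -0.0307, 0, 0], [1, 0.0339, -0.0307, 0, 0], [1, 0.0339, -0.0307, 0, 0], [1, 0, 0, 0, 0.13], [1, 0, 0, 0, 0.13], [1, 0, 0, 0, 0.13], [1, 0, 0, 0, 0.13]]
  ]
}}

```text
time: 10.95
tool_pos: [0.4588, 0.3576, 0.4103]
eef_rot: [3.141, 0.0, 0.467]
force: [0.2, -0.1, -0.2]
finger_gap: 0.091
finger_force: 0.0
```

```bash
python3 - <<'E'
from h import *
cal=optics.get_calibration('wrist');snap('wrist','w4.png',(218,137,418,337),3)
im=cv2.imread('pics/raw_w4.png');g=cv2.cvtColor(im,cv2.COLOR_BGR2GRAY)
p=proj('wrist',(.4585,.3569,.106),cal);print(p,monitor.get_obs()['tool_pos'])
import pickle;pickle.dump(cal,open('cal4.pkl','wb'))
E
```

```text
[317.67522156 231.59271932] [0.45888692 0.35746059 0.41027691]
```

View pics/w4.png

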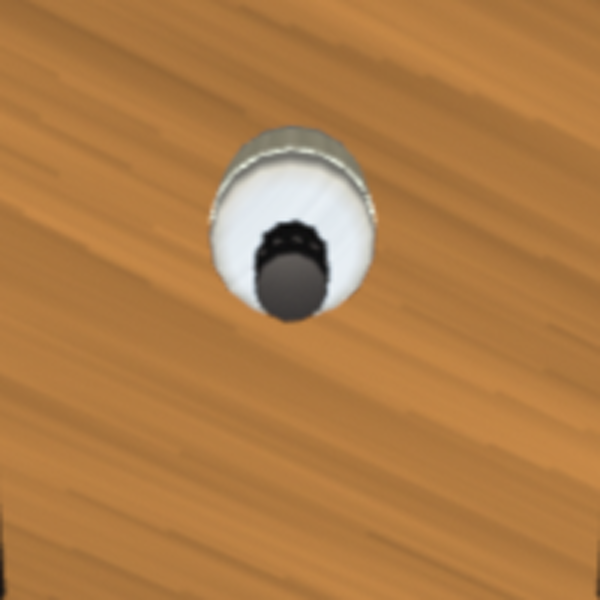

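The crop shows bottle7's cap top at (291,287), which is (315,232.7) in the full picture.

```bash
python3 - <<'E'
from h import *
import pickle;cal=pickle.load(open('cal4.pkl','rb'))
p=ray('wrist',(315.2,232.7),.106,cal);print(p,shift(p[0],p[1],.095,.467))
E
```

```text
[0.45696551 0.35810618 0.106     ] [-0.0014 -0.0014  0.1433 -0.0036]
```

Emit:
{"name": "step_arm", "arguments": {
  "plan": [
    [[0.3, -0.0014, -0.0014, 0.03, 0], [0, 0, 0, 0.035, 0], [-0.2, 0, 0, 0.035, 0], [-0.2, 0, 0, 0.03, 0], [-0.2, 0, 0, 0.0135, 0], [-1, 0, 0, 0, 0], [-1, 0, 0, 0, 0], [-1, 0, 0, 0, 0]]
  ]
}}

```text
time: 11.8
tool_pos: [0.4575, 0.3582, 0.2683]
eef_rot: [-3.141, -0.003, 0.472]
force: [-0.1, -0.5, 0.1]
finger_gap: 0.03
finger_force: 0.0
```

Emit:
{"name": "step_arm", "arguments": {
  "plan": [
    [[-1, 0, 0, 0, 0], [-1, 0, 0, 0, 0], [-1, 0, 0, 0, 0]]
  ]
}}

```text
time: 12.1
tool_pos: [0.4573, 0.3582, 0.2679]
eef_rot: [-3.141, -0.002, 0.472]
force: [0.3, 0.0, 2.7]
finger_gap: 0.0171
finger_force: 30.0
```

Emit:
{"name": "step_arm", "arguments": {
  "plan": [
    [[-1, 0, 0, -0.02, 0], [-1, 0, 0, -0.045, 0], [-1, 0, 0, -0.045, 0], [-1, 0, 0, -0.045, 0], [-1, -0.0235, 0.0401, 0, 0], [-1, -0.0235, 0.0401, 0, 0], [-1, -0.0235, 0.0401, 0, 0], [-1, -0.0235, 0.0401, 0, 0]]
  ]
}}

```text
time: 12.9
tool_pos: [0.4455, 0.1707, 0.4218]
eef_rot: [3.141, 0.0, 0.473]
force: [1.6, -0.6, -1.6]
finger_gap: 0.0176
finger_force: 30.0
```

Emit:
{"name": "step_arm", "arguments": {
  "plan": [
    [[-1, -0.0235, 0.0401, 0, 0], [-1, -0.0235, 0.0401, 0, 0], [-1, -0.0235, 0.0401, 0, 0], [-1, -0.0235, 0.0401, 0, 0], [-1, -0.0235, 0.0401, 0, 0], [-1, -0.0235, 0.0401, 0, 0], [-1, -0.0235, 0.0401, 0, 0], [-1, -0.0235, 0.0401, 0, 0]]
  ]
}}

```text
time: 13.7
tool_pos: [0.4238, -0.2006, 0.422]
eef_rot: [3.142, -0.0, 0.472]
force: [0.5, 0.6, -1.3]
finger_gap: 0.0171
finger_force: 30.0
```

Emit:
{"name": "step_arm", "arguments": {
  "plan": [
    [[-1, 0, 0, 0, 0], [-1, 0, 0, 0, 0]]
  ]
}}

```text
time: 13.9
tool_pos: [0.4241, -0.1995, 0.4216]
eef_rot: [-3.14, 0.0, 0.469]
force: [-0.9, 0.6, -1.9]
finger_gap: 0.0174
finger_force: 30.0
```

```bash
python3 - <<'E'
from h import *
cal=optics.get_calibration('wrist');snap('wrist','w5.png',(170,0,470,225),2.6)
import pickle;pickle.dump(cal,open('cal5.pkl','wb'))
print(monitor.get_obs()['tool_pos'],monitor.get_obs()['eef_rot'])
E
```

```text
[ 0.42432439 -0.19856342  0.42164159] [-3.14031228e+00  2.22893213e-04  4.71086914e-01]
```

View pics/w5.png

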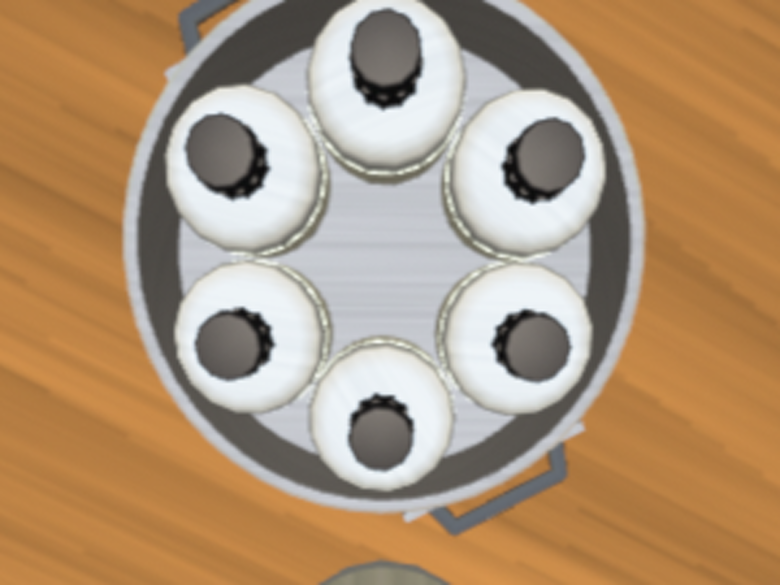

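The crop shows six bottles round an empty middle. Cap tops are at crop pixels (386,47), (220,150), (550,156), (229,345), (537,347) and (381,437), and the rim runs from column 124 to 644 with its bottom at 512.

```bash
python3 - <<'E'
from h import *
import pickle;cal=pickle.load(open('cal5.pkl','rb'))
from scipy.optimize import least_squares,minimize
g=lambda u,v:(170+u/2.6,v/2.6)
P=np.array([ray('wrist',g(*q),.109,cal)[:2] for q in ((386,47),(220,150),(550,156),(229,345),(537,347),(381,437))])
th=np.linspace(0,2*np.pi,180)
def f(c):
    q=np.array([proj('wrist',(c[0]+.075*np.cos(t),c[1]+.075*np.sin(t),.07),cal) for t in th])
    return [q[:,0].min()-170-124/2.6,q[:,0].max()-170-644/2.6,q[:,1].max()-512/2.6]
r=least_squares(f,[.5062,-.1566],diff_step=1e-3);c=r.x;print(c,r.fun)
for p in P:
    d=p-c;print(p.round(4),np.hypot(*d).round(4),np.degrees(np.arctan2(d[1],d[0])).round(1))
b=minimize(lambda x:-np.linalg.norm(P-x,axis=1).min(),P.mean(0),method='Nelder-Mead',options=dict(xatol=1e-6,fatol=1e-8)).x
print(b,P.mean(0),np.linalg.norm(P-b,axis=1).round(4))
print(shift(b[0],b[1],.19,.471))
E
```

```text
[ 0.50431895 -0.15865972] [ 0.89269924 -0.89124599 -0.13760345]
[ 0.5475 -0.1373] 0.0482 26.3
[ 0.508  -0.1108] 0.048 85.6
[ 0.5443 -0.1851] 0.0479 -33.5
[ 0.4659 -0.1325] 0.0465 145.8
[ 0.5022 -0.2051] 0.0464 -92.6
[ 0.4625 -0.1791] 0.0465 -153.9
[ 0.5053301  -0.15811916] [ 0.50506445 -0.15832982] [0.047  0.0474 0.0474 0.047  0.047  0.0477]
[0.0905 0.0007 0.0596 0.0001]
```

Emit:
{"name": "step_arm", "arguments": {
  "plan": [
    [[-1, 0.03, 0.0002, 0, 0], [-1, 0.03, 0.0002, 0, 0], [-1, 0.0305, 0.0002, 0, 0], [-1, 0, 0, 0.03, 0], [-1, 0, 0, 0.025, 0], [-1, 0, 0, 0, 0], [-1, 0, 0, 0, 0]]
  ]
}}

```text
time: 14.65
tool_pos: [0.5057, -0.157, 0.3673]
eef_rot: [-3.141, 0.0, 0.474]
force: [1.0, 0.3, -0.2]
finger_gap: 0.0174
finger_force: 30.0
```

```bash
python3 - <<'E'
from h import *
print(shift(.5053,-.1581,.0995,.471))
E
```

```text
[-0.0008  0.0008  0.0958  0.0028]
```

Emit:
{"name": "step_arm", "arguments": {
  "plan": [
    [[-1, -0.0008, 0.0008, 0, 0], [-1, 0, 0, 0.015, 0], [-1, 0, 0, 0.01, 0], [-1, 0, 0, 0.01, 0], [-1, 0, 0, 0.008, 0], [-1, 0, 0, 0.005, 0], [-1, 0, 0, 0, 0]]
  ]
}}

```text
time: 15.35
tool_pos: [0.505, -0.1593, 0.3182]
eef_rot: [-3.141, 0.001, 0.472]
force: [0.7, 0.0, -1.5]
finger_gap: 0.0174
finger_force: 30.0
```

Emit:
{"name": "step_arm", "arguments": {
  "plan": [
    [[-1, 0.0008, -0.0009, 0, 0], [-1, 0, 0, 0.01, 0], [-1, 0, 0, 0.01, 0], [-1, 0, 0, 0.01, 0], [-1, 0, 0, 0.008, 0], [-1, 0, 0, 0.004, 0], [-1, 0, 0, 0.003, 0], [-1, 0, 0, 0, 0]]
  ]
}}

```text
time: 16.15
tool_pos: [0.5054, -0.1581, 0.2736]
eef_rot: [-3.141, 0.0, 0.472]
force: [-0.6, 1.0, -1.7]
finger_gap: 0.0174
finger_force: 30.0
```

Emit:
{"name": "step_arm", "arguments": {
  "plan": [
    [[-1, 0, 0, 0, 0]]
  ]
}}

```text
time: 16.25
tool_pos: [0.5056, -0.1582, 0.2742]
eef_rot: [3.141, -0.0, 0.472]
force: [0.6, -0.3, -1.7]
finger_gap: 0.0175
finger_force: 30.0
```

Contact is expected at a TCP height of about 0.271.

Emit:
{"name": "step_arm", "arguments": {
  "plan": [
    [[-1, 0, 0, 0.002, 0], [-1, 0, 0, 0.0012, 0], [-1, 0, 0, 0, 0], [-1, 0, 0, 0, 0]]
  ]
}}

```text
time: 16.65
tool_pos: [0.5055, -0.1581, 0.271]
eef_rot: [3.141, -0.0, 0.472]
force: [-0.4, 0.7, 1.3]
finger_gap: 0.0172
finger_force: 30.0
```

Emit:
{"name": "step_arm", "arguments": {
  "plan": [
    [[-0.35, 0, 0, 0, 0], [-0.35, 0, 0, 0, 0], [-0.35, 0, 0, 0, 0], [-0.35, 0, 0, -0.02, 0], [-0.35, 0, 0, -0.035, 0], [0, 0, 0, -0.045, 0], [0, 0, 0, -0.04, 0]]
  ]
}}

```text
time: 17.35
tool_pos: [0.5053, -0.1581, 0.4126]
eef_rot: [3.141, -0.0, 0.472]
force: [1.3, -0.3, -0.1]
finger_gap: 0.043
finger_force: 0.0
```

```bash
python3 - <<'E'
from h import *
print(monitor.get_obs()['force'],shift(.5135,.167,.236,0))
E
```

```text
[ 1.34358791 -0.25599275 -0.07070917] [ 0.155  -0.2859  0.0046  0.4717]
```

```bash
python3 - <<'E'
from h import *
snap('wrist','w6.png')
E
```

Emit:
{"name": "step_arm", "arguments": {
  "plan": [
    [[0.3, 0.0222, -0.0408, 0, 0], [0.3, 0.0222, -0.0408, 0, 0], [0.3, 0.0222, -0.0408, 0, 0], [0.3, 0.0222, -0.0408, 0, 0], [0.3, 0.0222, -0.0408, 0, 0], [0.3, 0.0222, -0.0408, 0, 0], [0.3, 0.0222, -0.0408, 0, 0], [0.3, 0, 0, 0, 0]]
  ]
}}

```text
time: 18.2
tool_pos: [0.5138, 0.1714, 0.4103]
eef_rot: [-3.14, -0.001, 0.478]
force: [-0.3, -0.0, -0.9]
finger_gap: 0.0591
finger_force: 0.0
```

```bash
python3 - <<'E'
from h import *
cal=optics.get_calibration('wrist');snap('wrist','w7.png')
import pickle;pickle.dump(cal,open('cal7.pkl','wb'))
a=cv2.imread('pics/raw_w6.png')[40:340,160:480];b=cv2.imread('pics/raw_w7.png')[100:400,200:440]
m=cv2.resize(np.hstack([a,b]),None,fx=1.4,fy=1.4,interpolation=cv2.INTER_CUBIC)
top=cv2.resize(optics.grab_frame('top')[235:315,340:420,::-1],(160,160));m=m[:420]
cv2.imwrite('pics/m7.png',m);print(m.shape,monitor.get_obs()['tool_pos'])
E
```

```text
(420, 784, 3) [0.51384071 0.16773297 0.41028283]
```

View pics/m7.png

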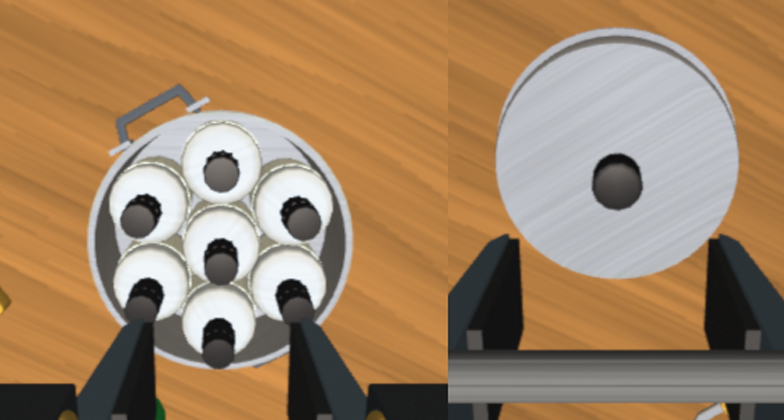

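The montage shows all seven bottles upright, one in the middle (left half). The cover's knob top is at (617,184), which is wrist pixel (320.7,231.4).

```bash
python3 - <<'E'
from h import *
import pickle;cal=pickle.load(open('cal7.pkl','rb'))
p=ray('wrist',(320.7,231.4),.093,cal);print(p,shift(p[0],p[1],.083,.473))
E
```

```text
[0.51144233 0.16785114 0.093     ] [-0.0021 -0.0012  0.1553  0.0013]
```

Emit:
{"name": "step_arm", "arguments": {
  "plan": [
    [[0, -0.0021, -0.0012, 0.035, 0], [0, 0, 0, 0.04, 0], [0, 0, 0, 0.04, 0], [0, 0, 0, 0.03, 0], [0, 0, 0, 0.01, 0], [-1, 0, 0, 0, 0], [-1, 0, 0, 0, 0], [-1, 0, 0, 0, 0]]
  ]
}}

```text
time: 19.1
tool_pos: [0.5123, 0.1669, 0.2574]
eef_rot: [3.141, -0.003, 0.471]
force: [-0.1, -0.7, 0.1]
finger_gap: 0.0272
finger_force: 30.0
```

Emit:
{"name": "step_arm", "arguments": {
  "plan": [
    [[-1, 0, 0, 0, 0], [-1, 0, 0, 0, 0], [-1, 0, 0, 0, 0]]
  ]
}}

```text
time: 19.4
tool_pos: [0.5122, 0.167, 0.2574]
eef_rot: [3.14, -0.003, 0.472]
force: [-0.3, -1.2, 6.6]
finger_gap: 0.0273
finger_force: 30.0
```

```bash
python3 - <<'E'
from h import *
import pickle
from scipy.optimize import least_squares
for n in '25':
    cal=pickle.load(open(f'cal{n}.pkl','rb'));S=cv2.GaussianBlur(cv2.cvtColor(cv2.imread(f'pics/raw_w{n}.png'),cv2.COLOR_BGR2HSV)[:,:,1],(3,3),0).astype(float)
    c=np.array([.5053,-.1577]);R=np.arange(.066,.086,.0002)
    pts=[]
    for t in np.linspace(0,2*np.pi,240,endpoint=False):
        q=np.array([proj('wrist',(c[0]+r*np.cos(t),c[1]+r*np.sin(t),.07),cal) for r in R]).astype(np.float32)
        if q[:,1].min()<1 or q[:,1].max()>200: continue
        v=cv2.remap(S.astype(np.float32),q[:,:1],q[:,1:],cv2.INTER_LINEAR).ravel()
        k=np.where(v>90)[0]
        if len(k) and k[0]>10: pts.append(c+R[k[0]]*np.array([np.cos(t),np.sin(t)]))
    pts=np.array(pts)
    for fixed in (1,0):
        g=lambda x:np.linalg.norm(pts-x[:2],axis=1)-(.075 if fixed else x[2])
        r=least_squares(g,[*c,.075],loss='soft_l1',f_scale=.0005);print(n,len(pts),r.x.round(4),np.median(abs(r.fun)).round(5))
E
```

```text
2 159 [ 0.5042 -0.159   0.075 ] 0.00096
2 159 [ 0.5049 -0.158   0.0761] 7e-05
5 154 [ 0.504  -0.1585  0.075 ] 0.00102
5 154 [ 0.5049 -0.1579  0.0762] 9e-05
```

Emit:
{"name": "step_arm", "arguments": {
  "plan": [
    [[-1, 0, 0, -0.01, 0], [-1, 0, 0, -0.03, 0], [-1, 0, 0, -0.04, 0], [-1, 0, 0, -0.04, 0], [-1, 0, 0, -0.03, 0], [-1, 0, 0, 0, 0]]
  ]
}}

```text
time: 20.0
tool_pos: [0.5121, 0.1674, 0.4105]
eef_rot: [3.14, -0.01, 0.472]
force: [0.5, -0.1, -2.7]
finger_gap: 0.0273
finger_force: 30.0
```

Emit:
{"name": "step_arm", "arguments": {
  "plan": [
    [[-1, -0.0193, 0.0358, 0, 0], [-1, -0.0193, 0.0358, 0, 0], [-1, -0.0193, 0.0358, 0, 0], [-1, -0.0193, 0.0358, 0, 0], [-1, -0.0193, 0.0358, 0, 0], [-1, -0.0193, 0.0358, 0, 0], [-1, -0.0193, 0.0358, 0, 0], [-1, -0.0193, 0.0358, 0, 0]]
  ]
}}

```text
time: 20.8
tool_pos: [0.5034, -0.1596, 0.4039]
eef_rot: [-3.139, 0.002, 0.472]
force: [0.4, 0.2, -3.0]
finger_gap: 0.0273
finger_force: 30.0
```

Emit:
{"name": "step_arm", "arguments": {
  "plan": [
    [[-1, 0, 0, 0, 0], [-1, 0, 0, 0, 0], [-1, 0, 0, 0, 0]]
  ]
}}

```text
time: 21.1
tool_pos: [0.504, -0.1575, 0.4047]
eef_rot: [-3.139, 0.001, 0.472]
force: [-0.3, -0.6, -2.0]
finger_gap: 0.0275
finger_force: 30.0
```

```bash
python3 - <<'E'
from h import *
o=monitor.get_obs();print(o['tool_pos'],o['eef_rot'],shift(.5052,-.1578,.1474,.472))
E
```

```text
[ 0.50400636 -0.15745077  0.40467678] [-3.13939338e+00  1.36839577e-03  4.72382674e-01] [0.0009 0.0009 0.0853 0.0004]
```

Emit:
{"name": "step_arm", "arguments": {
  "plan": [
    [[-1, 0.0009, 0.0009, 0.02, 0], [-1, 0, 0, 0.02, 0], [-1, 0, 0, 0.015, 0], [-1, 0, 0, 0.01, 0], [-1, 0, 0, 0.006, 0], [-1, 0, 0, 0, 0], [-1, 0, 0, 0, 0]]
  ]
}}

```text
time: 21.8
tool_pos: [0.5058, -0.1585, 0.3353]
eef_rot: [3.141, -0.001, 0.472]
force: [1.0, -0.1, -2.6]
finger_gap: 0.0274
finger_force: 30.0
```

Emit:
{"name": "step_arm", "arguments": {
  "plan": [
    [[-1, -0.0002, -0.0009, 0, 0], [-1, 0, 0, 0.004, 0], [-1, 0, 0, 0.004, 0], [-1, 0, 0, 0.003, 0], [-1, 0, 0, 0.002, 0], [-1, 0, 0, 0, 0], [-1, 0, 0, 0, 0]]
  ]
}}

```text
time: 22.5
tool_pos: [0.5049, -0.158, 0.3217]
eef_rot: [-3.142, 0.0, 0.472]
force: [-0.2, -0.7, -2.5]
finger_gap: 0.0273
finger_force: 30.0
```

Lower edge is at 0.064, so the skirt is over the rim with no contact force. Lowering the last 2 mm.

Emit:
{"name": "step_arm", "arguments": {
  "plan": [
    [[-1, 0, 0, 0.0015, 0], [-1, 0, 0, 0.001, 0], [-1, 0, 0, 0, 0], [-1, 0, 0, 0, 0]]
  ]
}}

```text
time: 22.9
tool_pos: [0.5049, -0.158, 0.3194]
eef_rot: [3.141, -0.0, 0.472]
force: [-0.2, 0.2, -0.4]
finger_gap: 0.0276
finger_force: 30.0
```

Emit:
{"name": "step_arm", "arguments": {
  "plan": [
    [[-1, 0, 0, 0.0006, 0], [-1, 0, 0, 0, 0], [0, 0, 0, 0, 0], [0, 0, 0, 0, 0], [0, 0, 0, 0, 0], [0, 0, 0, -0.02, 0], [0, 0, 0, -0.04, 0], [0, 0, 0, -0.04, 0]]
  ]
}}

```text
time: 23.7
tool_pos: [0.5048, -0.1579, 0.419]
eef_rot: [-3.14, 0.001, 0.472]
force: [1.0, -0.2, 0.1]
finger_gap: 0.0457
finger_force: 0.0
```

Emit:
{"name": "step_arm", "arguments": {
  "plan": [
    [[0, -0.03, 0.03, -0.03, 0], [0, -0.03, 0.03, 0, 0], [0, -0.03, 0.03, 0, 0], [0, 0, 0, 0, 0]]
  ]
}}

```text
time: 24.1
tool_pos: [0.4649, -0.2811, 0.4475]
eef_rot: [3.14, 0.001, 0.467]
force: [0.7, 0.4, 0.3]
finger_gap: 0.0459
finger_force: 0.0
```

```bash
python3 - <<'E'
from h import *
w=optics.grab_frame('wrist')[:,:,::-1];s=optics.grab_frame('side')[:,:,::-1]
cv2.imwrite('pics/raw_sf.png',s)
a=cv2.resize(s[200:400,180:380],(500,500),interpolation=cv2.INTER_CUBIC)
b=cv2.resize(s,(300,225));c=cv2.resize(w,(300,225))
m=np.zeros((500,800,3),np.uint8);m[:,:500]=a;m[:225,500:]=b;m[230:455,500:]=c
cv2.imwrite('pics/f.png',m);o=monitor.get_obs();print(o['time'],o['force'],o['tool_pos'])
E
```

```text
24.2 [ 0.19431837 -0.02823773  0.38950622] [ 0.46590225 -0.27807604  0.44713003]
```

View pics/f.png

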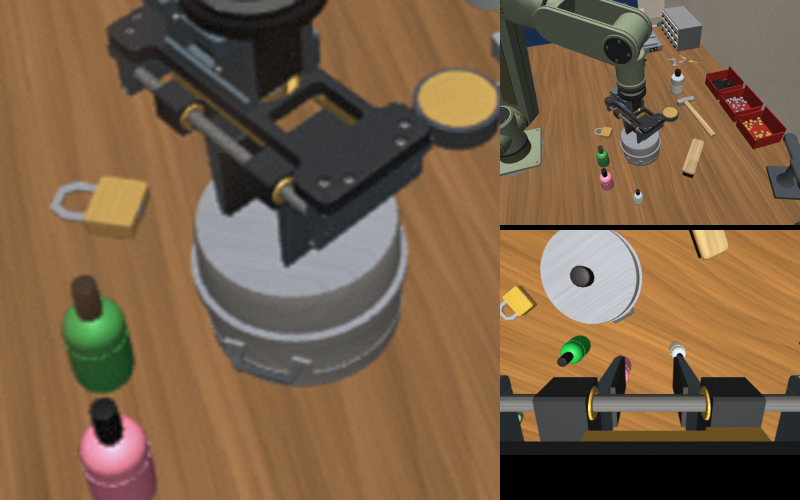

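The picture shows the cover level on the can all round, with its bead line even from (192,255) to (405,250). The bystanders have not moved.

```bash
python3 -c "
from plant import ticket;print(ticket.sign_off())"
```

```text
the job is handed in; nothing more can be done
None
```

The job is handed in: all seven bottles stand upright in the can, one in the middle and six round it, and the cover sits level on the rim; it took about 24 s, and the other things I could see on the bench had not moved.

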